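# Hang the punch holder on its twin pins

## Robot

A 6-joint arm with a two-finger parallel gripper is mounted at the origin on the work surface. World frame = base frame: x ahead of the robot, y to its left, z up, the work surface at z = 0. Lengths are in mm, angles in rad, forces in N, time in s.
With the tool pointing down it reaches from about 350 to 875 mm from the base axis. Payload 4.2 kg.
Tool frame: the origin (TCP) lies midway between the tips of the shut fingers; the grasp point (between the pads) lies 19 mm behind it (arm.grip_depth is the distance from the TCP to the grasp point, in mm); z points along the fingers, x is the direction in which the jaws open and shut, and the axes are right-handed (so a half turn about z gives the same grasp; the last joint's range is limited). The gripper opens to 85 mm and grips with 20 to 120 N. Pads are 22 mm wide; open, the fingers measure 114 mm over their backs; the gripper's body (76 mm by 85 mm) begins 54 mm behind the grasp point. The pads swing forward as they close: fully open they stand 13 mm farther back than shut.
Start: joints at [1.542, 0.385, 0.008, 0, -1.194, -0.259], TCP at [177.37, 599.282, 231.312] pointing down, gripper open.
Joint ranges: [-3.14, 3.14], [-1.21, 2.06], [-1.07, 1.41], [-3.16, 2.05], [-2.99, -0.16], [-3.1, 3.1]. Speed limits (rad/s): [2.79, 2.79, 3.14, 3.14, 3.14, 3.14].

## Interface

Orientations are given as a unit quaternion [x, y, z, w].
In Python, from bench import arm, eyes, find_in, silhouettes gives the robot as it stands. The module is installed in compiled form; this text tells all that it offers.
- The arm moves only by the tool play_rows, never from a script. Its arguments are lists of equal length, an entry for each row: "offset": the shift along the world's x, y, z in mm, a list of three; "turn": the turn about the world's z in rad. In form: {"offset": [[x, y, z], ...], "turn": [turn, ...]}. A call has 1 to 12 rows; each row shifts and turns the pose as measured when the row begins; what a row does not reach is not made up. A row lasts 1/10 s, in which the tool goes at most 50 mm and 8.59 degrees, less where a joint would pass 70% of its speed; a pose out of reach is approached as far as the arm can. A call is refused whole if a number of a shift passes 50 or a number of a turn 0.15, either way. A call with a gripper value outside its range is refused whole. "grip" is the gripper's target within -1 to 1 (fully open at 1, half-way at 0, shut at -1), set as the call begins (left out, the last holds). The fingers move at their own pace and stop on an object; the grip force is fixed at half the most. Time passes only in rows, so rows that do not move let the fingers close. It gives the time, the measured TCP pose, the force and the opening at its end, in the units of the state.
- arm.read_state(): the state, without advancing time (a new reading comes with each control period).
- eyes.get_image(name): name is "side" or "top" or "wrist"; returns (picture, depth): 480x640x3 uint8, red, green, blue; 480x640 float32, mm along the optical axis (not along the pixel's ray), 0 where there is no reading.
- eyes.camera_params(name): a dict with "camera_matrix" (3x3 intrinsics, pixels), "camera_from_world" (4x4, takes a point from world to camera coordinates). Camera axes: x right, y down, z forward; pixel columns grow to the right and rows downward; lengths in mm; the calibration is good to about 2 mm. A picture is of the moment at which its call begins: read the wrist's pose just before it. camera_params takes no time and is no camera call; for the wrist camera it gives the pose at the moment of the call.
- arm.job_done(): hands the job in, once; it reports no verdict.
Trained networks look in the newest picture that a camera, given by its name, has taken for a name from the list of things; names that differ only in an ending like _2 or _b are one class to them, and where a whole thing is asked for, a point or a joint stands for the part that bears it (a point fixed in the world has none). Each returns a list of dicts, best first, with "score" (0 to 1); they miss things now and then, are a little off and sometimes report something else, mostly with a low value. They report only what shows in the picture. A call takes as long as a camera call. They do not tell look-alikes from the thing itself.
- find_in(camera, query): "bbox" ([centre column, centre row, width, height] in pixels, round what is visible of it).
- silhouettes(camera, query): "mask" (480x640 bool, what is visible of it) and "bbox" ([centre column, centre row, width, height] in pixels, round what is visible of it).
The state is a dict: "clock": time; "joints": joint angles; "joint_vel": joint speeds; "joint_efforts": joint torques, N m; "position": TCP position; "ee_rot": TCP orientation; "contact_force": force on the tool from outside, world axes, zero at the start; "wrist_torque": the same for the moment, N m; "gripper_width": finger opening in mm.
Only numpy, scipy, OpenCV 4.12 (cv2) and the standard library are available. Lean on these libraries where they do the work, as an engineer would, in place of code of your own. Each camera call takes 0.05 s, during which the arm holds its last target. There are 200 camera calls.

## Task

Take the punch holder by its wooden fin and hang it back on the two headed pins of the hanging stand, which point away from the robot: bring it up level, feel both keyholes over the pin heads until its plate is flat against the board, then lower it in your grip until it rests on both pins, and only then let go and move clear. The pin pair may sit off the middle of the board, so feel your way gently, never force the holder against the pins or board, and leave everything else on the bench where it is.

Things in the scene. Friction and masses are not known exactly. Their poses are not given: they have to be found in the camera images.
- holder: Loose punch holder, 0.35 to 0.6 kg: upright aluminium plate 160 wide (y), 85 tall, 6 mm thick (x -6 to 0), wooden block 45 deep, 26 tall along the foot of its front (x -51 to -6), short punches in it up to z 60, a wooden fin on top. Origin: underside, middle of the plate's BACK face; +x out of the back, z up. Stands upright at the start.
- fin (a point): Where to grip the holder: on its wooden fin, at x -26, z 83 mm in the holder's frame, same axes. The fin is 12 mm thick (y), runs x -50 to -6 and z 60 to 115 mm. Grip from above, fingers closing along y, fingertips near this point and never more than 18 mm below it.
- keyholes (a point): Midway between the two entrances of the keyholes, on the plate's back face (holder x 0, z 40 mm). Keyholes go through the plate at y -55 and +55 mm: each a square entrance 18 x 18 mm centred at this height, with a slot 9.5 mm wide going up from it to a closed end 20 mm above this point.
- stand: Fixed hanging stand: pale wooden board 240 wide (y), 18 thick, from 115 to 205 mm above the bench, on two posts behind it and a steel foot plate. Origin: on the bench below the middle of the board's FRONT face, which is the plane x = 0 and looks to the stand's -x, away from the robot. Holder and stand axes agree when hung. A push over 40 N harms it.
- pin_mid (a point): On the board's front face, mid-width, 176 mm up. Two level steel pins at this height stick out to -x, 110 mm apart, clamped by hand: their midpoint is up to 16 mm to either side (y) of here, unmeasured; they do not give. Neck 7.5 dia for 7.7 mm from the board, head 15 dia for 3.3 mm, then a 7 mm taper to a 6 mm nose. Hung, the holder's origin is at stand x 0, z 120 mm.
- mug: Bystander, to be left alone: a white mug, 76 mm across, 85 mm tall; its origin is on its underside, in the middle.
- beaker: Bystander, to be left alone: a copper beaker, 68 mm across, 75 mm tall; its origin is on its underside, in the middle.
- oilcan: Bystander, to be left alone: a small steel jar, 50 mm across, 75 mm tall; its origin is on its underside, in the middle.
- hammer: Bystander, to be left alone: a hammer lying down, 240 mm long; its origin is on its underside, about mid-length; it lies along its x.
- driver: Bystander, to be left alone: a screwdriver lying down, 180 mm long; its origin is on its underside, about mid-length; it lies along its x.
- ringgauge: Bystander, to be left alone: a brass ring, 60 mm across, 20 mm tall; its origin is on its underside, in the middle.
- block: Bystander, to be left alone: a steel bench block, 60 x 60 x 30 mm; its origin is on its underside, in the middle.
Mind the look-alikes: they are no part of the job. What is shaped like the holder but orange or yellow is not meant.

How it is judged (in metres and radians):
On the way, in this order (a step that is already met when the one before it is completed fails the run):
1. the holder is lifted clear of the bench in the grip (height (world z) of holder above 0.05 m and contact force between the fingers and holder above 1 N), for 0.1 s.
2. both keyhole entrances are over the pin heads, the plate flat against the board (within 4 mm), still above the hanging height (x of holder in the frame of stand between -0.004 and 0.004 m and y of holder in the frame of stand between -0.021 and 0.021 m and angle between the z axis of holder and the z axis of stand, either way round below 0.08 rad and angle between the y axis of holder and the y axis of stand, either way round below 0.05 rad and z of holder in the frame of stand between 0.127 and 0.145 m), for 0.1 s.
3. lowered in the grip until it rests at the hanging height (within 3.5 mm), not dropped (x of holder in the frame of stand between -0.004 and 0.004 m and y of holder in the frame of stand between -0.021 and 0.021 m and angle between the z axis of holder and the z axis of stand, either way round below 0.08 rad and angle between the y axis of holder and the y axis of stand, either way round below 0.05 rad and z of holder in the frame of stand between 0.1165 and 0.1235 m and contact force between the fingers and holder above 1 N), for 0.1 s.
At the end, for the whole second after the job is handed in: The holder hangs at rest on both pins: plate against the board within 4 mm, origin 120 mm above the bench within 3.5 mm and within 21 mm of the board's middle, upright within 0.08 rad and square to the board within 0.05 rad (x of holder in the frame of stand between -0.004 and 0.004 m and y of holder in the frame of stand between -0.021 and 0.021 m and angle between the z axis of holder and the z axis of stand, either way round below 0.08 rad and angle between the y axis of holder and the y axis of stand, either way round below 0.05 rad and z of holder in the frame of stand between 0.1165 and 0.1235 m and contact force between holder and stand above 1 N and linear speed of holder below 0.01 m/s and angular speed of holder below 0.1 rad/s); the robot touches nothing.
It fails at once if the holder is pressed on the pins or the stand with more than 40 N (contact force between holder and stand above 40 N).
It fails at once if something else on the bench is moved by more than 20 mm (distance of any of mug, beaker, oilcan, hammer, driver, ringgauge, block from where it was at the start of the episode above 0.02 m).
It also fails if it takes over 72 s, if anything falls off the work surface, if the arm or the gripper's body presses on something with over 40 N, if the wrist force passes 120 N, or if a joint passes its speed limit or range.

## Working session

There is one attempt and no reset: what is moved stays moved. The work goes in short steps, Python scripts to look and compute and a tool call to move; the robot and the scene stay as the last step left them, time stands still between calls to the robot, and variables do not carry over. Pictures are saved under pics/ and viewed, on a budget of 10 in all, crops included, one or two more only if the job needs it, and the job is handed in when it is done.

Besides the shell and the picture viewer there is one more tool, called after ">>>" as name(argument=value, ...), one argument or row to a line, values as JSON. play_rows: Moves the arm, as the interface text tells. Its arguments: {"type":"object","properties":{"offset":{"type":"array","items":{"type":"array","items":{"type":"number"}}},"turn":{"type":"array","items":{"type":"number"}},"grip":{"type":"number"}},"required":["offset","turn"]}

```bash
mkdir -p pics
cat > h.py <<'E'
import numpy as np, cv2
from bench import arm, eyes, find_in, silhouettes
def cloud(cam):
    im,d=eyes.get_image(cam); p=eyes.camera_params(cam)
    K=np.array(p["camera_matrix"]);T=np.linalg.inv(np.array(p["camera_from_world"]))
    v,u=np.mgrid[:480,:640]
    c=np.stack([(u-K[0,2])/K[0,0]*d,(v-K[1,2])/K[1,1]*d,d,np.ones_like(d)],-1)
    w=(c@T.T)[...,:3]; w[d==0]=np.nan
    return im,w
E
python3 - <<'E'
from h import *
ims=[]
for c in("top","side"):
    im,w=cloud(c); np.save(c+".npy",w); cv2.imwrite(f"pics/{c}_full.png",im[...,::-1])
    for q in("holder","stand","fin"):
        for r in silhouettes(c,q)[:4]:
            p=w[r["mask"]]; print(c,q,round(r["score"],2),np.round(r["bbox"]),np.round(np.nanmedian(p,0)),np.round(np.nanpercentile(p,[2,98],axis=0)).tolist())
    ims.append(cv2.resize(im,(600,450)))
    p=eyes.camera_params(c);print(np.round(np.linalg.inv(p["camera_from_world"]),2).tolist())
s=arm.read_state();print(s)
E
```

```text
top holder 0.97 [431. 322.  56.  61.] [ 353. -278.   27.] [[290.0, -343.0, 10.0], [418.0, -228.0, 115.0]]
top holder 0.76 [337. 313.  46.  64.] [372. -41.  26.] [[299.0, -87.0, -2.0], [440.0, 4.0, 114.0]]
top holder 0.66 [402. 263.  68.  27.] [ 501. -207.   27.] [[471.0, -284.0, 13.0], [530.0, -137.0, 115.0]]
top stand 0.68 [402. 262.  64.  30.] [ 502. -207.   26.] [[470.0, -292.0, -2.0], [534.0, -137.0, 115.0]]
top stand 0.63 [261. 163.  42.  59.] [780. 149.  21.] [[684.0, 116.0, -2.0], [827.0, 212.0, 28.0]]
top stand 0.55 [255. 240. 117.  46.] [544. 157.  14.] [[497.0, 33.0, 4.0], [600.0, 276.0, 207.0]]
top fin 0.77 [400. 263.  58.  28.] [ 502. -207.   27.] [[473.0, -282.0, 21.0], [529.0, -138.0, 115.0]]
top fin 0.69 [431. 322.  60.  58.] [ 353. -278.   27.] [[287.0, -344.0, 9.0], [417.0, -227.0, 115.0]]
top fin 0.69 [338. 311.  41.  65.] [372. -41.  26.] [[301.0, -87.0, 0.0], [441.0, 1.0, 114.0]]
[[0.03, -1.0, 0.09, 464.33], [-1.0, -0.03, -0.03, 29.74], [0.03, -0.09, -1.0, 1167.65], [0.0, 0.0, 0.0, 1.0]]
side holder 0.71 [340. 359.  44.  97.] [ 490. -224.   42.] [[466.0, -290.0, 3
[... 977 characters left out ...]
: array([ 1.54158264e+00,  3.84850587e-01,  7.72364362e-03, -6.25759879e-05,
       -1.19399103e+00, -2.58634327e-01]), 'joint_vel': array([-5.90973446e-05, -1.41427358e-03,  9.22031481e-04,  9.78092938e-04,
       -8.65144130e-04, -1.04046995e-03]), 'joint_efforts': array([-1.91575832e-04, -3.91586745e+01,  1.88330287e+01,  4.18462336e+00,
       -1.41993205e-03, -1.99699201e-06]), 'position': array([177.36097985, 599.20936739, 231.1426438 ]), 'ee_rot': array([-5.98367972e-01,  8.01221407e-01, -1.07905106e-04, -1.22743864e-04]), 'contact_force': array([-0.14243999, -0.9271907 , -0.35913552]), 'wrist_torque': array([-0.01575291,  0.01089224, -0.05740789]), 'gripper_width': 85.49039060500996}
```

Run:
```python
import cv2,numpy as np
t=cv2.imread("pics/top_full.png");s=cv2.imread("pics/side_full.png")
a=cv2.resize(t[120:380,180:500],(400,325),interpolation=3);b=cv2.resize(s[130:480,190:440],(400,560),interpolation=3)
o=np.zeros((560,800,3),np.uint8);o[:325,:400]=a;o[:,400:]=b
cv2.imwrite("pics/a.png",o)
```

```text
(no output)
```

View pics/a.png

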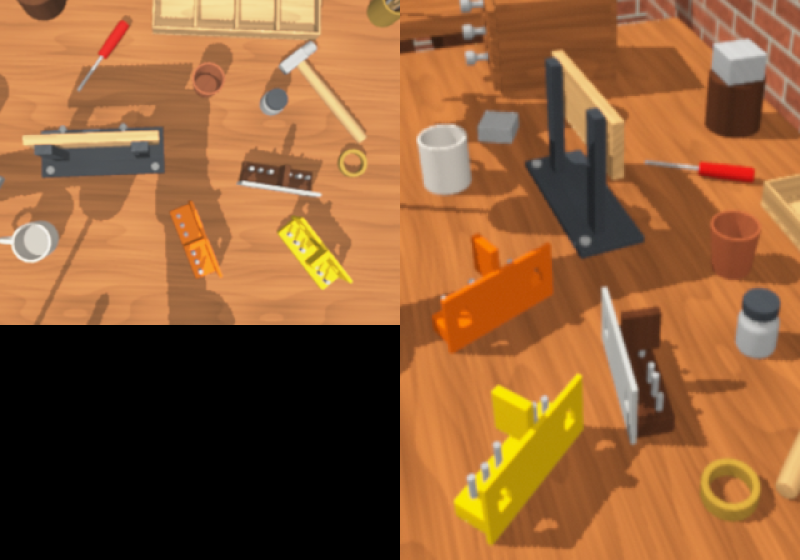

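View pics/top_full.png

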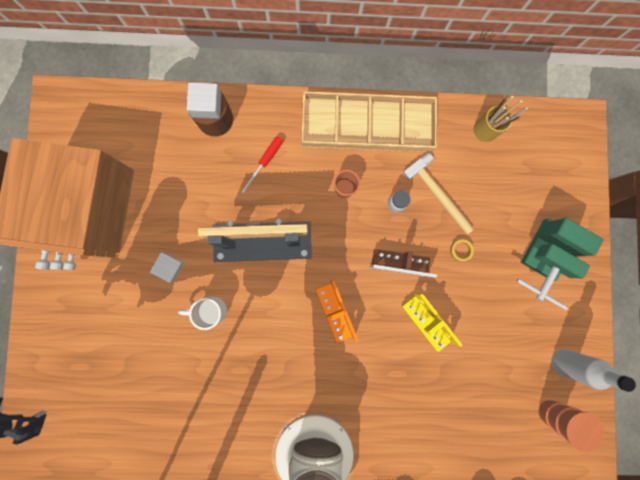

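The side crop shows three holder-shaped things, in full top-view pixels: orange (337,313), yellow (431,322), and the one with an aluminium plate and dark wood (402,263). Only the last fits the description. Its plate (back) faces the robot. The board is at about (252,231), with its pins at about (230,222) and (288,222) on the far side.

```bash
cat > fit.py <<'E'
from h import *
def edge(P,deg0=False):
    m=np.median(P,0);(c,s,a)=cv2.minAreaRect(P.astype(np.float32)); return np.round(c,1),np.round(s,1),round(a,2)
def rep(im,w,roi,z0,z1,col=None):
    m=(w[...,2]>z0)&(w[...,2]<z1)&(w[...,0]>roi[0])&(w[...,0]<roi[1])&(w[...,1]>roi[2])&(w[...,1]<roi[3])
    P=w[m]; 
    if len(P)<4: return len(P)
    vx,vy,x,y=cv2.fitLine(P[:,:2].astype(np.float32),cv2.DIST_HUBER,0,.01,.01).ravel()
    return len(P),[np.round(k,1).tolist() if hasattr(k,'__len__') else k for k in edge(P[:,:2])],"line",round(float(x),1),round(float(y),1),"ang(vs y)",round(float(np.arctan(vx/vy)),4),"z",round(float(np.median(P[:,2])),1)
E
python3 - <<'E'
from fit import *
for c in("top","side"):
    w=np.load(c+".npy"); 
    print(c,"fin",rep(0,w,(450,560,-320,-100),95,125))
    print(c,"plate",rep(0,w,(450,560,-320,-100),78,92))
    print(c,"board",rep(0,w,(450,650,0,300),198,215))
    print(c,"pins",rep(0,w,(450,650,0,300),165,192))
E
```

```text
top fin (116, [[504.6, -212.5], [12.5, 43.3], 82.82], 'line', 504.5, -210.8, 'ang(vs y)', -1.447, 'z', 113.1)
top plate (181, [[501.5, -212.3], [159.8, 48.9], 82.98], 'line', 480.7, -209.2, 'ang(vs y)', 0.126, 'z', 83.9)
top board (1116, [[549.7, 157.3], [36.3, 238.9], 4.0], 'line', 556.1, 158.3, 'ang(vs y)', -0.0693, 'z', 203.9)
top pins (192, [[558.8, 156.7], [54.2, 235.2], 3.91], 'line', 550.2, 154.6, 'ang(vs y)', -0.0724, 'z', 178.9)
side fin (336, [[501.8, -214.4], [13.7, 44.0], 82.5], 'line', 500.9, -218.3, 'ang(vs y)', -1.4305, 'z', 111.9)
side plate (452, [[498.8, -213.2], [162.8, 49.6], 82.74], 'line', 477.3, -219.9, 'ang(vs y)', 0.1279, 'z', 86.6)
side board (671, [[547.1, 156.3], [36.5, 244.0], 3.78], 'line', 551.1, 143.1, 'ang(vs y)', -0.0701, 'z', 207.0)
side pins (514, [[556.2, 145.6], [54.0, 222.7], 3.84], 'line', 548.3, 127.3, 'ang(vs y)', -0.0875, 'z', 178.4)
```

>>> play_rows(
  offset=[
    [30,-36,14],
    [30,-36,14],
    [30,-36,14],
    [30,-36,14],
    [30,-36,14],
    [30,-36,14],
    [30,-36,14],
    [30,-36,14],
    [30,-36,14],
    [30,-36,14],
    [30,-36,14],
    [30,-36,14],
  ],
  turn=[0.04,0.04,0.04,0.042,0,0,0,0,0,0,0,0],
  grip=1,
)

```text
clock: 1.6
position: [538.5, 156.8, 401.7]
ee_rot: [-0.668, 0.744, -0.002, 0.001]
contact_force: [1.1, 1.3, 0.6]
gripper_width: 85.3
```

>>> play_rows(
  offset=[
    [0,0,0],
    [0,0,0],
  ],
  turn=[0,0],
)

```text
clock: 1.8
position: [541.9, 152.1, 403.1]
ee_rot: [-0.665, 0.747, -0.003, 0.002]
contact_force: [-0.4, 0.3, -0.4]
gripper_width: 85.3
```

Run:
```python
from fit import *
im,w=cloud("wrist"); np.save("w1.npy",w);cv2.imwrite("pics/w1.png",im[...,::-1])
s=arm.read_state();print(s["position"],s["ee_rot"],s["joints"])
print(np.round(np.linalg.inv(eyes.camera_params("wrist")["camera_from_world"]),2).tolist())
for a,b in((198,215),(168,192)):print(rep(0,w,(450,650,0,300),a,b))
```

```text
[541.74463915 152.35554413 403.14476141] [-0.66531681  0.74655269 -0.00300566  0.00189275] [ 0.56499983  0.20701641  0.17512101  0.00532124 -1.53419096  0.89066539]
[[-0.11, -0.96, -0.25, 607.83], [-0.99, 0.11, 0.03, 144.96], [0.0, 0.26, -0.97, 546.56], [0.0, 0.0, 0.0, 1.0]]
(6774, [[550.0, 156.5], [36.4, 239.6], 3.91], 'line', 557.4, 154.9, 'ang(vs y)', -0.069, 'z', 205.3)
(1277, [[559.3, 157.2], [53.5, 236.1], 4.13], 'line', 569.0, 143.5, 'ang(vs y)', -0.0687, 'z', 181.0)
```

View pics/w1.png

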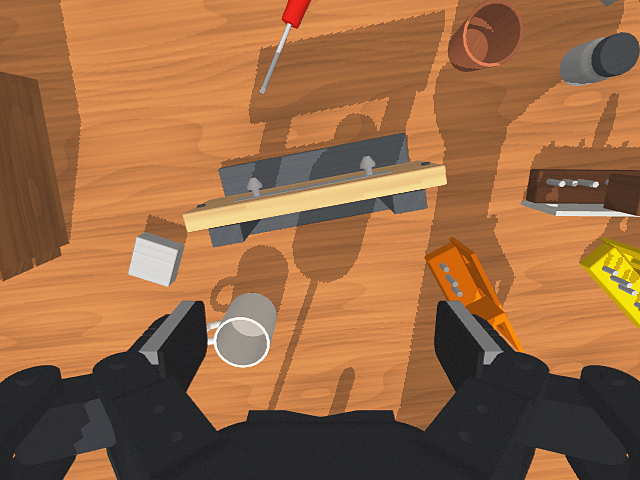

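Run:
```python
from fit import *
for f in("w1","top"):
    w=np.load(f+".npy"); P=w.reshape(-1,3); P=P[np.isfinite(P).all(1)]
    a=.069;n=np.array([np.cos(a),np.sin(a)]);t=np.array([-np.sin(a),np.cos(a)])
    Q=np.c_[P[:,:2]@n,P[:,:2]@t,P[:,2]]
    B=Q[(Q[:,2]>200)&(Q[:,2]<212)&(abs(P[:,0]-550)<60)&(abs(P[:,1]-155)<140)]
    print(f,"board s",np.percentile(B[:,0],[1,5,50,95,99]).round(1),"y",B[:,1].min(),B[:,1].max(),"mid",(B[:,1].min()+B[:,1].max())/2)
    for y in range(-100,120,50):
        b=B[abs(B[:,1]-B[:,1].mean()-y)<25]; print("  front s",y,np.percentile(b[:,0],97).round(2))
    fr=np.percentile(B[:,0],98)
    N=Q[(Q[:,0]>fr+2)&(Q[:,0]<fr+25)&(Q[:,2]>160)&(Q[:,2]<190)&(abs(Q[:,1]-B[:,1].mean())<110)]
    m=N[:,1].mean()
    for sgn in(-1,1):
        k=N[(N[:,1]-m)*sgn>0]; print("  pin n",len(k),"y",np.percentile(k[:,1],[2,50,98]).round(1),"mid",(k[:,1].min()+k[:,1].max())/2,"s-fr max",(k[:,0].max()-fr).round(1),"ztop",k[:,2].max().round(1))
w=np.load("w1.npy"); print("holder",rep(0,w,(450,560,-320,-100),78,92),rep(0,w,(450,560,-320,-100),95,125))
```

```text
w1 board s [542.5 546.2 566.7 576.8 577.4] y -1.6195410188689232 237.9837374664124 mid 118.18209822377175
  front s -100 577.05
  front s -50 577.2
  front s 0 577.2
  front s 50 577.14
  front s 100 576.95
  pin n 202 y [ 8.3 62.9 69.3] mid 38.15283156033467 s-fr max 18.2 ztop 184.7
  pin n 186 y [165.8 171.8 178.8] mid 195.24872134330425 s-fr max 18.1 ztop 185.4
top board s [541.6 545.4 565.7 576.  577.1] y -0.34169496301228125 238.45589097325296 mid 119.05709800512034
  front s -100 576.25
  front s -50 576.53
  front s 0 576.56
  front s 50 576.18
  front s 100 576.57
  pin n 30 y [56.5 62.9 69.9] mid 63.2235406532014 s-fr max 18.6 ztop 183.9
  pin n 32 y [167.4 172.7 178.5] mid 172.95533895290944 s-fr max 17.9 ztop 184.9
holder (773, [[506.1, -184.1], [103.0, 50.2], 83.06], 'line', 490.8, -174.4, 'ang(vs y)', -0.1066, 'z', 85.2) (509, [[506.2, -209.4], [5.9, 43.8], 82.36], 'line', 504.5, -208.2, 'ang(vs y)', -1.4521, 'z', 104.5)
```

>>> play_rows(
  offset=[
    [-4,-41,-5],
    [-4,-41,-5],
    [-4,-41,-5],
    [-4,-41,-5],
    [-4,-41,-5],
    [-4,-41,-5],
    [-4,-41,-5],
    [-4,-41,-5],
    [-4,-30,-5],
    [0,0,0],
    [0,0,0],
  ],
  turn=[0,0,0,0,0,0,0,0,0,0,0],
)

```text
clock: 2.95
position: [498.1, -202.1, 351.7]
ee_rot: [-0.676, 0.737, 0.0, -0.0]
contact_force: [0.6, 1.2, -0.6]
gripper_width: 85.3
```

Run:
```python
from fit import *
im,w=cloud("wrist"); np.save("w2.npy",w);cv2.imwrite("pics/w2.png",im[...,::-1])
s=arm.read_state();print(s["position"],s["ee_rot"],s["joints"])
print("fin",rep(0,w,(450,560,-320,-100),100,125));print("plate",rep(0,w,(450,560,-320,-100),80,90))
```

```text
[ 498.14089171 -201.80504573  351.68299302] [-6.76356247e-01  7.36574586e-01  3.23212915e-04 -2.62236125e-05] [-8.32553775e-02  1.72605994e-01  1.15043656e-02 -4.04778841e-04
 -1.41020555e+00  1.56892918e+00]
fin (541, [[505.2, -214.0], [12.0, 44.1], 82.85], 'line', 506.2, -214.0, 'ang(vs y)', -1.4457, 'z', 115.0)
plate (855, [[502.2, -213.6], [159.9, 50.2], 82.87], 'line', 481.0, -210.2, 'ang(vs y)', 0.1253, 'z', 85.2)
```

>>> play_rows(
  offset=[
    [3,-6,-30],
    [4,-6,-45],
    [0,0,-45],
    [0,0,-45],
    [0,0,-30],
    [0,0,0],
    [0,0,0],
  ],
  turn=[-0.02,-0.019,0,0,0,0,0],
)

```text
clock: 3.7
position: [509.0, -203.2, 156.2]
ee_rot: [-0.668, 0.744, -0.005, 0.004]
contact_force: [0.3, -0.6, 0.7]
gripper_width: 85.7
```

```bash
cat > st.py <<'E'
from h import *
from scipy.spatial.transform import Rotation as R
s=arm.read_state();r=R.from_quat(s["ee_rot"]).as_matrix()
j=r[:,0]; print(s["clock"],"pos",s["position"].round(2),"jaw line ang",round(np.arctan(j[0]/j[1]),4),"z",r[:,2].round(4),"F",s["contact_force"].round(1),"T",s["wrist_torque"].round(2),"w",round(s["gripper_width"],1))
E
python3 st.py
```

```text
3.7 pos [ 509.01 -203.15  156.19] jaw line ang 0.107 z [ 0.0121 -0.0019 -0.9999] F [ 0.3 -0.6  0.7] T [-0.06 -0.01 -0.03] w 85.7
```

>>> play_rows(
  offset=[
    [-2,-6,-15],
    [-2,-6,-15],
    [0,0,-15],
    [0,0,-10],
    [0,0,0],
    [0,0,0],
  ],
  turn=[-0.01,-0.01,0,0,0,0],
)

```text
clock: 4.3
position: [515.5, -213.4, 113.4]
ee_rot: [-0.664, 0.748, -0.015, 0.011]
contact_force: [0.8, -0.1, 0.2]
gripper_width: 85.4
```

```bash
python3 st.py
```

```text
4.3 pos [ 515.5  -213.35  113.35] jaw line ang 0.1185 z [ 0.0373 -0.0075 -0.9993] F [ 0.8 -0.1  0.2] T [ 0.06  0.05 -0.  ] w 85.4
```

>>> play_rows(
  offset=[
    [0,0,0],
    [0,0,0],
    [0,0,0],
    [0,0,0],
  ],
  turn=[0,0,0,0],
)

```text
clock: 4.7
position: [517.5, -213.3, 116.7]
ee_rot: [-0.664, 0.747, -0.018, 0.013]
contact_force: [1.1, 0.0, 0.5]
gripper_width: 85.5
```

```bash
python3 st.py
```

```text
4.7 pos [ 517.51 -213.34  116.66] jaw line ang 0.1175 z [ 0.0431 -0.0086 -0.999 ] F [1.1 0.  0.5] T [ 0.01  0.08 -0.03] w 85.5
```

>>> play_rows(
  offset=[
    [-3,0,10],
    [-3,0,10],
    [-3,0,10],
    [0,0,0],
  ],
  turn=[0,0,0,0],
)

```text
clock: 5.1
position: [507.9, -213.6, 149.9]
ee_rot: [-0.664, 0.747, -0.018, 0.013]
contact_force: [0.7, -0.5, 0.8]
gripper_width: 85.6
```

```bash
python3 st.py
```

```text
5.1 pos [ 507.85 -213.57  149.93] jaw line ang 0.1174 z [ 0.044  -0.0091 -0.999 ] F [ 0.7 -0.5  0.8] T [0.01 0.09 0.01] w 85.6
```

>>> play_rows(
  offset=[
    [0,0,40],
    [0,0,40],
    [0,0,40],
  ],
  turn=[0,0,0],
)

```text
clock: 5.4
position: [502.8, -212.5, 267.8]
ee_rot: [-0.664, 0.748, -0.012, 0.009]
contact_force: [1.3, 0.2, 0.1]
gripper_width: 85.4
```

```bash
python3 st.py
```

```text
5.4 pos [ 502.83 -212.52  267.77] jaw line ang 0.1188 z [ 0.0297 -0.0055 -0.9995] F [1.3 0.2 0.1] T [-0.04 -0.07 -0.01] w 85.4
```

>>> play_rows(
  offset=[
    [0,0,0],
    [0,0,0],
    [0,0,0],
  ],
  turn=[0,0,0],
)

```text
clock: 5.7
position: [505.4, -213.3, 275.2]
ee_rot: [-0.664, 0.747, -0.018, 0.014]
contact_force: [-0.6, 0.3, -0.5]
gripper_width: 85.7
```

```bash
python3 st.py
```

```text
5.7 pos [ 505.41 -213.29  275.21] jaw line ang 0.1183 z [ 0.0442 -0.0085 -0.999 ] F [-0.6  0.3 -0.5] T [0.02 0.05 0.02] w 85.7
```

>>> play_rows(
  offset=[
    [0,0,-40],
    [0,0,-40],
  ],
  turn=[0,0,0],
)

```text
invalid input
```

>>> play_rows(
  offset=[
    [0,0,-40],
    [0,0,-40],
  ],
  turn=[0,0],
)

```text
clock: 5.9
position: [508.2, -214.1, 197.9]
ee_rot: [-0.664, 0.747, -0.023, 0.017]
contact_force: [0.0, -0.2, 0.2]
gripper_width: 85.7
```

```bash
python3 st.py
```

```text
5.9 pos [ 508.2  -214.06  197.93] jaw line ang 0.1178 z [ 0.056  -0.0113 -0.9984] F [ 0.  -0.2  0.2] T [0.02 0.11 0.04] w 85.7
```

```bash
cat >> st.py <<'E'
print("  q",s["joints"].round(4).tolist(),"qd",s["joint_vel"].round(3).tolist(),"eff",s["joint_efforts"].round(1).tolist())
E
python3 st.py
```

```text
5.9 pos [ 508.2  -214.06  197.93] jaw line ang 0.1178 z [ 0.056  -0.0113 -0.9984] F [ 0.  -0.2  0.2] T [0.02 0.11 0.04] w 85.7
  q [-0.1015, 0.2602, -0.2672, 0.0067, -0.9865, 1.5512] qd [0.001, 0.323, -0.586, 0.029, 0.986, -0.008] eff [-0.1, -35.3, 19.4, 4.1, -0.6, 0.0]
```

>>> play_rows(
  offset=[
    [0,0,0],
  ],
  turn=[0],
)

```text
clock: 6.0
position: [504.1, -213.1, 191.8]
ee_rot: [-0.664, 0.748, -0.017, 0.013]
contact_force: [-0.1, -0.9, -0.2]
gripper_width: 85.6
```

```bash
python3 st.py
```

```text
6.0 pos [ 504.1  -213.13  191.8 ] jaw line ang 0.1188 z [ 0.0431 -0.0082 -0.999 ] F [-0.1 -0.9 -0.2] T [0.05 0.15 0.02] w 85.6
  q [-0.1016, 0.2653, -0.2755, 0.0046, -0.9863, 1.5512] qd [-0.0, -0.039, 0.077, 0.041, -0.02, -0.001] eff [0.1, -32.4, 18.1, 4.0, 0.5, -0.0]
```

>>> play_rows(
  offset=[
    [0,0,0],
    [0,0,0],
    [0,0,0],
  ],
  turn=[0,0,0],
)

```text
clock: 6.3
position: [505.4, -213.8, 193.8]
ee_rot: [-0.664, 0.747, -0.018, 0.013]
contact_force: [-0.3, -0.1, -0.2]
gripper_width: 85.3
```

```bash
python3 st.py
```

```text
6.3 pos [ 505.35 -213.76  193.81] jaw line ang 0.1177 z [ 0.0439 -0.01   -0.999 ] F [-0.3 -0.1 -0.2] T [ 0.03  0.02 -0.04] w 85.3
  q [-0.1015, 0.265, -0.2711, 0.0066, -0.99, 1.5512] qd [0.0, -0.008, 0.015, 0.001, -0.011, 0.0] eff [-0.0, -31.2, 17.2, 3.8, 0.1, -0.0]
```

>>> play_rows(
  offset=[
    [0,0,0],
    [0,0,0],
    [0,0,0],
    [0,0,0],
  ],
  turn=[0,0,0,0],
)

```text
clock: 6.7
position: [507.3, -214.1, 197.6]
ee_rot: [-0.664, 0.747, -0.021, 0.015]
contact_force: [0.7, 0.4, 0.1]
gripper_width: 85.5
```

```bash
python3 st.py
```

```text
6.7 pos [ 507.26 -214.11  197.6 ] jaw line ang 0.1174 z [ 0.0509 -0.0113 -0.9986] F [0.7 0.4 0.1] T [-0.01  0.07 -0.03] w 85.5
  q [-0.1015, 0.2613, -0.2665, 0.0073, -0.9912, 1.5512] qd [-0.0, -0.005, 0.005, 0.0, -0.003, -0.0] eff [0.0, -31.7, 17.7, 3.9, 0.1, -0.0]
```

>>> play_rows(
  offset=[
    [-2,0,-35],
    [-2,0,-35],
    [-1,0,-25],
    [-1,0,-10],
  ],
  turn=[0,0,0,0],
)

```text
clock: 7.1
position: [503.8, -214.7, 93.8]
ee_rot: [-0.664, 0.747, -0.026, 0.019]
contact_force: [0.2, -0.8, -0.4]
gripper_width: 85.3
```

```bash
python3 st.py
```

```text
7.1 pos [ 503.82 -214.71   93.84] jaw line ang 0.1167 z [ 0.0618 -0.0135 -0.998 ] F [ 0.2 -0.8 -0.4] T [ 0.07  0.15 -0.02] w 85.3
  q [-0.1027, 0.37, -0.413, 0.0108, -0.7249, 1.5492] qd [-0.002, 0.105, -0.114, 0.017, 0.261, -0.002] eff [0.0, -34.4, 14.8, 3.2, 0.1, -0.0]
```

>>> play_rows(
  offset=[
    [0,0,-9],
    [0,0,-4],
  ],
  turn=[-0.008,0],
)

```text
clock: 7.3
position: [504.0, -214.8, 80.1]
ee_rot: [-0.661, 0.749, -0.026, 0.018]
contact_force: [-0.0, -0.0, -0.3]
gripper_width: 85.2
```

>>> play_rows(
  offset=[
    [0,0,-1],
    [0,0,-1],
    [0,0,-1],
    [0,0,-1],
    [0,0,-1],
    [0,0,-1],
    [0,0,-1],
    [0,0,-1],
  ],
  turn=[0,0,0,0,0,0,0,0],
  grip=-1,
)

```text
clock: 8.1
position: [507.0, -215.2, 78.1]
ee_rot: [-0.661, 0.749, -0.029, 0.021]
contact_force: [-1.7, 0.9, 5.3]
gripper_width: 11.3
```

```bash
python3 st.py
```

```text
8.1 pos [ 507.03 -215.15   78.13] jaw line ang 0.1243 z [ 0.0697 -0.0158 -0.9974] F [-1.7  0.9  5.3] T [0.81 0.65 0.12] w 11.3
  q [-0.1021, 0.393, -0.4286, 0.0137, -0.6783, 1.5385] qd [-0.002, -0.003, -0.004, -0.001, 0.005, -0.001] eff [0.0, -32.0, 13.5, 3.1, 0.7, -0.0]
```

>>> play_rows(
  offset=[
    [0,0,10],
    [0,0,20],
    [0,0,20],
    [0,0,20],
    [0,0,0],
    [0,0,0],
    [0,0,0],
  ],
  turn=[0,0,0,0,0,0,0],
)

```text
clock: 8.8
position: [500.4, -213.4, 145.3]
ee_rot: [-0.66, 0.751, -0.022, 0.017]
contact_force: [0.5, 0.9, -5.2]
gripper_width: 11.3
```

```bash
python3 st.py
```

```text
8.8 pos [ 500.41 -213.38  145.31] jaw line ang 0.1279 z [ 0.0557 -0.0104 -0.9984] F [ 0.5  0.9 -5.2] T [ 0.03  0.14 -0.02] w 11.3
  q [-0.1022, 0.3029, -0.3554, 0.0062, -0.8561, 1.5413] qd [0.0, 0.01, -0.025, -0.014, -0.004, -0.002] eff [-0.0, -35.1, 17.8, 4.2, 0.1, 0.0]
```

>>> play_rows(
  offset=[
    [0,0,0],
    [0,0,0],
    [0,0,0],
    [0,0,0],
  ],
  turn=[0,0,0,0],
)

```text
clock: 9.2
position: [498.2, -212.9, 141.5]
ee_rot: [-0.66, 0.751, -0.019, 0.015]
contact_force: [0.8, 0.6, -4.1]
gripper_width: 11.6
```

```bash
python3 st.py
```

```text
9.2 pos [ 498.23 -212.91  141.51] jaw line ang 0.1285 z [ 0.0482 -0.0088 -0.9988] F [ 0.8  0.6 -4.1] T [0.02 0.1  0.04] w 11.6
  q [-0.1022, 0.3072, -0.3595, 0.0051, -0.8552, 1.5413] qd [0.0, 0.007, -0.004, -0.002, 0.001, -0.0] eff [-0.0, -34.8, 17.6, 4.1, 0.1, 0.0]
```

>>> play_rows(
  offset=[
    [3,0,-25],
    [3,0,-20],
    [2,0,-12],
    [0,0,-3],
  ],
  turn=[0,0,0,0],
)

```text
clock: 9.6
position: [507.9, -213.3, 80.8]
ee_rot: [-0.66, 0.751, -0.021, 0.016]
contact_force: [-0.2, 0.3, -4.3]
gripper_width: 11.5
```

>>> play_rows(
  offset=[
    [0,0,-2],
    [0,0,-2],
  ],
  turn=[0,0],
)

```text
clock: 9.8
position: [508.4, -213.5, 78.4]
ee_rot: [-0.661, 0.75, -0.021, 0.016]
contact_force: [-5.7, 4.8, 14.7]
gripper_width: 11.3
```

```bash
python3 st.py
```

```text
9.8 pos [ 508.37 -213.51   78.42] jaw line ang 0.127 z [ 0.0519 -0.0108 -0.9986] F [-5.7  4.8 14.7] T [1.48 1.73 0.01] w 11.3
  q [-0.1005, 0.4005, -0.4112, 0.0085, -0.7063, 1.538] qd [0.002, 0.002, -0.001, 0.008, 0.006, -0.0] eff [-0.9, -28.3, 13.6, 3.1, 1.9, 0.0]
```

>>> play_rows(
  offset=[
    [0,0,0],
    [0,0,-1],
  ],
  turn=[0,0],
  grip=-0.5,
)

```text
clock: 10.0
position: [511.2, -214.1, 80.9]
ee_rot: [-0.661, 0.75, -0.024, 0.018]
contact_force: [0.4, -0.0, -0.2]
gripper_width: 21.2
```

Run:
```python
exec(open("st.py").read())
from fit import *
for c in("top","wrist"):
    im,w=cloud(c);cv2.imwrite(f"pics/{c}3.png",im[...,::-1])
    print(c,"plate",rep(0,w,(450,560,-320,-100),80,92))
    P=w.reshape(-1,3);P=P[np.isfinite(P).all(1)];P=P[(P[:,2]>78)&(P[:,2]<90)&(P[:,0]<500)&(P[:,0]>450)&(abs(P[:,1]+212)<100)]
    if len(P)>10: print(cv2.minAreaRect(P[:,:2].astype(np.float32)))
```

```text
10.0 pos [ 511.18 -214.14   80.88] jaw line ang 0.1255 z [ 0.0594 -0.0128 -0.9982] F [ 0.4 -0.  -0.2] T [-0.01  0.13 -0.01] w 21.2
  q [-0.1004, 0.398, -0.4084, 0.0105, -0.7039, 1.5381] qd [-0.0, 0.001, 0.003, 0.007, 0.024, -0.002] eff [-0.0, -35.0, 14.0, 3.1, 0.1, -0.0]
top plate 0
wrist plate (1411, [[502.1, -212.7], [47.4, 51.0], 82.65], 'line', 502.4, -216.5, 'ang(vs y)', 1.4838, 'z', 85.6)
((485.477294921875, -208.63780212402344), (24.79998016357422, 32.69484329223633), 6.941534996032715)
```

>>> play_rows(
  offset=[
    [-4,0,-2],
    [-1,0,-1],
    [0,0,-1],
    [0,0,-1],
  ],
  turn=[0,0,0,0],
  grip=-1,
)

```text
clock: 10.5
position: [508.8, -214.0, 79.5]
ee_rot: [-0.661, 0.749, -0.027, 0.02]
contact_force: [-2.0, 1.5, 7.7]
gripper_width: 11.0
```

```bash
python3 st.py
```

```text
10.5 pos [ 508.76 -214.02   79.53] jaw line ang 0.1252 z [ 0.0668 -0.0138 -0.9977] F [-2.   1.5  7.7] T [ 1.    0.73 -0.06] w 11.0
  q [-0.1005, 0.394, -0.4208, 0.011, -0.6881, 1.5381] qd [-0.001, -0.002, -0.003, 0.004, 0.004, -0.003] eff [-0.7, -31.1, 12.7, 3.0, 0.8, 0.1]
```

>>> play_rows(
  offset=[
    [0,0,40],
    [30,0,40],
    [38,10,30],
    [40,25,15],
    [20,40,12],
    [2,48,1],
    [2,48,1],
    [2,48,1],
    [0,48,1],
    [0,48,1],
    [0,40,1],
  ],
  turn=[0,0,0,0,0,0.05,0.05,0.05,0.045,0,0],
)

```text
clock: 11.6
position: [625.7, 148.5, 202.6]
ee_rot: [0.728, -0.686, 0.006, -0.003]
contact_force: [0.2, 0.4, -4.6]
gripper_width: 11.2
```

```bash
python3 st.py
```

```text
11.6 pos [625.66 148.46 202.56] jaw line ang -0.0586 z [ 0.0129 -0.0034 -0.9999] F [ 0.2  0.4 -4.6] T [-0.05 -0.11  0.01] w 11.2
  q [0.4884, 0.4291, -0.0001, 0.01, -1.1318, 1.1368] qd [0.598, 0.152, 0.194, 0.005, -0.107, -0.598] eff [-1.6, -45.1, 19.5, 4.6, -0.0, 0.4]
```

>>> play_rows(
  offset=[
    [5,8,10],
    [1,0,6],
  ],
  turn=[0.01,0],
)

```text
clock: 11.8
position: [628.2, 161.5, 212.8]
ee_rot: [0.733, -0.68, 0.003, 0.001]
contact_force: [-0.5, -0.5, -5.0]
gripper_width: 11.1
```

Run:
```python
exec(open("st.py").read())
for c in("top","side","wrist"):
    im,w=cloud(c);np.save(c+"4.npy",w);cv2.imwrite(f"pics/{c}4.png",im[...,::-1])
t=cv2.imread("pics/side4.png");v=cv2.imread("pics/wrist4.png")
o=np.hstack([cv2.resize(t[140:310,250:410],(400,425),interpolation=3),cv2.resize(v,(400,425))])
cv2.imwrite("pics/b.png",o)
```

```text
11.8 pos [628.21 161.47 212.77] jaw line ang -0.0755 z [ 0.0019 -0.0058 -1.    ] F [-0.5 -0.5 -5. ] T [-0.05 -0.17  0.05] w 11.1
  q [0.5034, 0.4369, 0.0403, 0.0065, -1.1753, 1.1404] qd [0.014, -0.005, 0.063, -0.029, -0.152, 0.002] eff [1.0, -43.5, 20.1, 4.7, -0.0, -0.0]
```

View pics/b.png

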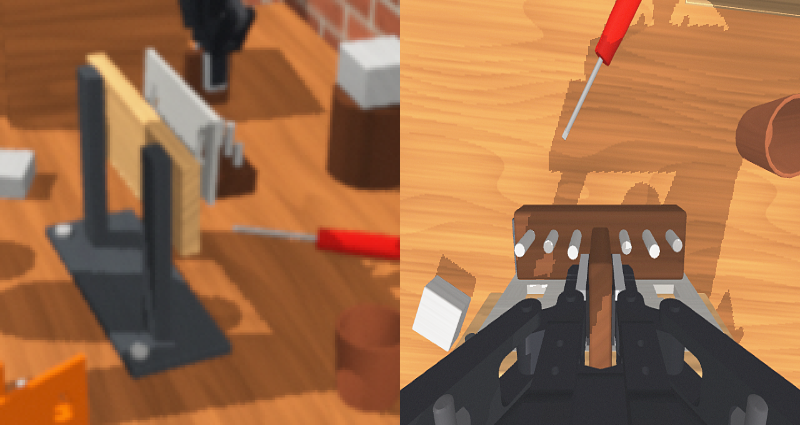

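The holder hangs clear in front of the board, with the plate towards the pins and the driver and beaker untouched. In the wrist view the block top and the plate ends show at about (540,290) and (660,290) in the mosaic. Next I'll measure its tilt and position relative to the pins.

Run:
```python
from h import *
a=.069;n=np.array([np.cos(a),np.sin(a)]);t=np.array([-np.sin(a),np.cos(a)])
def sf(f):
    P=np.load(f).reshape(-1,3);P=P[np.isfinite(P).all(1)]
    return np.c_[P[:,:2]@n-577.2,P[:,:2]@t-117.6,P[:,2]]
Q=sf("wrist4.npy")
B=Q[(Q[:,0]>30)&(Q[:,0]<100)&(abs(Q[:,1])<85)&(Q[:,2]>145)&(Q[:,2]<172)]
for k in range(4):
    A=np.c_[B[:,:2],np.ones(len(B))];c=np.linalg.lstsq(A,B[:,2],rcond=None)[0];r=B[:,2]-A@c;B=B[abs(r)<max(2,1.5*np.std(r))]
print("blocktop n",len(B),"dz/ds,dz/dt,z0",c.round(4),"s",np.percentile(B[:,0],[1,99]).round(1),"t",np.percentile(B[:,1],[1,99]).round(1), "z at s=55",c@[55,0,1])
for f in("wrist4.npy","side4.npy","top4.npy"):
    Q=sf(f);T=Q[(Q[:,0]>12)&(Q[:,0]<50)&(abs(Q[:,1])<100)&(Q[:,2]>205)&(Q[:,2]<230)&(abs(Q[:,1])>(45))]
    print(f,"platetop",len(T),(np.percentile(T,[2,50,98],axis=0).round(1).tolist() if len(T) else 0), (np.polyfit(T[:,1],T[:,0],1).round(4),np.polyfit(T[:,1],T[:,2],1).round(4)) if len(T)>9 else 0)
Q=sf("side4.npy")  # back face of plate seen from side camera
S=Q[(Q[:,0]>12)&(Q[:,0]<45)&(abs(Q[:,1])<90)&(Q[:,2]>135)&(Q[:,2]<222)]
for k in range(5):
    A=np.c_[S[:,1:],np.ones(len(S))];c=np.linalg.lstsq(A,S[:,0],rcond=None)[0];r=S[:,0]-A@c;S=S[abs(r)<max(1.5,1.5*np.std(r))]
print("side plate face n",len(S),"ds/dt,ds/dz",c.round(4),"s at z176",c@[0,176,1],"t",np.percentile(S[:,1],[1,99]).round(1),"z",np.percentile(S[:,2],[1,99]).round(1))
```

```text
blocktop n 14911 dz/ds,dz/dt,z0 [-6.510000e-02 -2.900000e-03  1.639722e+02] s [31.8 76.3] t [-75.6  70.3] z at s=55 160.39222847799272
wrist4.npy platetop 396 [[33.9, -82.2, 205.1], [34.8, -74.7, 210.4], [35.7, 77.4, 219.5]] (array([-2.50000e-03,  3.47768e+01]), array([-1.400000e-03,  2.107134e+02]))
side4.npy platetop 147 [[25.1, -80.8, 205.6], [27.1, -52.4, 217.4], [33.1, 78.9, 224.6]] (array([-8.10000e-03,  2.77733e+01]), array([4.500000e-03, 2.164176e+02]))
top4.npy platetop 123 [[28.3, -77.2, 208.1], [30.7, 46.1, 218.3], [35.0, 78.6, 222.2]] (array([-3.20000e-03,  3.13297e+01]), array([-7.000000e-04,  2.172066e+02]))
side plate face n 580 ds/dt,ds/dz [-5.200e-03  5.360e-02  1.508e+01] s at z176 24.522136050875183 t [-80.   79.6] z [143.7 221.7]
```

>>> play_rows(
  offset=[
    [-4,0,3],
    [-4,-1,2],
  ],
  turn=[0,0],
)

```text
clock: 12.15
position: [619.4, 154.8, 217.3]
ee_rot: [0.731, -0.683, 0.002, 0.002]
contact_force: [0.2, 0.4, -3.8]
gripper_width: 11.3
```

```bash
cat >> st.py <<'E'
a=.069;p=s["position"];F=s["contact_force"]
print("  stand s,t rel",round(p[0]*np.cos(a)+p[1]*np.sin(a)-577.2,2),round(-p[0]*np.sin(a)+p[1]*np.cos(a)-117.6,2),"yaw err",round(np.arctan(j[0]/j[1])+a,4),"pitch rel",round(r[0,2]*np.cos(a)+r[1,2]*np.sin(a)-.0648,4),"Fs,Ft",round(F[0]*np.cos(a)+F[1]*np.sin(a),1),round(-F[0]*np.sin(a)+F[1]*np.cos(a),1))
E
python3 st.py
```

```text
12.15 pos [619.38 154.77 217.32] jaw line ang -0.0675 z [-1.0e-04 -6.4e-03 -1.0e+00] F [ 0.2  0.4 -3.8] T [ 0.13 -0.28 -0.02] w 11.3
  q [0.5005, 0.4177, 0.0214, 0.006, -1.1777, 1.1354] qd [-0.003, -0.087, -0.1, -0.008, 0.024, -0.018] eff [0.2, -42.7, 20.5, 4.8, -0.1, 0.0]
  stand s,t rel 51.38 -5.9 yaw err 0.0015 pitch rel -0.0654 Fs,Ft 0.2 0.4
```

>>> play_rows(
  offset=[
    [2,5,-1],
    [0,2,-1],
    [0,0,0],
  ],
  turn=[0,0,0],
)

```text
clock: 12.45
position: [620.8, 159.8, 216.2]
ee_rot: [0.729, -0.684, 0.002, 0.002]
contact_force: [-0.3, -0.3, -5.1]
gripper_width: 11.0
```

```bash
python3 st.py
```

```text
12.45 pos [620.83 159.82 216.16] jaw line ang -0.0643 z [ 3.0e-04 -5.9e-03 -1.0e+00] F [-0.3 -0.3 -5.1] T [ 0.02 -0.08 -0.03] w 11.0
  q [0.5064, 0.4227, 0.0265, 0.0058, -1.1773, 1.1264] qd [-0.004, 0.0, 0.004, 0.002, 0.001, 0.001] eff [-0.0, -43.9, 20.5, 4.8, -0.1, -0.0]
  stand s,t rel 53.17 -0.97 yaw err 0.0047 pitch rel -0.065 Fs,Ft -0.4 -0.3
```

Run:
```python
from h import *
im,w=cloud("wrist");np.save("wrist5.npy",w);cv2.imwrite("pics/wrist5.png",im[...,::-1])
v=im[...,::-1]
a=cv2.resize(v[290:390,170:270],(400,400),interpolation=3);b=cv2.resize(v[290:390,360:460],(400,400),interpolation=3)
cv2.imwrite("pics/c.png",np.hstack([a,b]))
```

```text
(no output)
```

View pics/c.png

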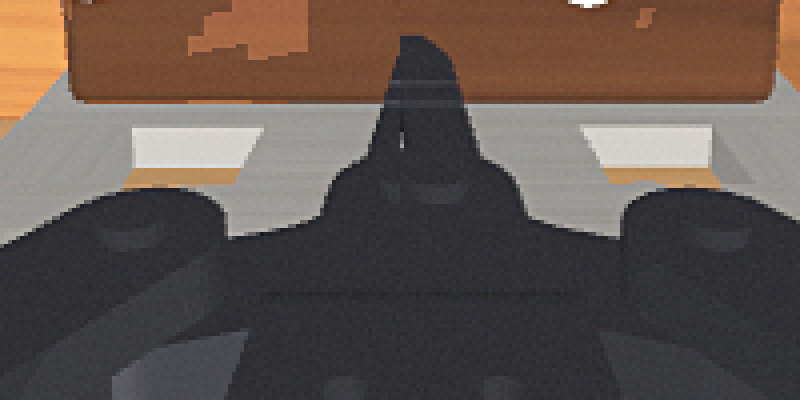

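The crop shows both square entrances just above the block, left at about (190,150) and right at about (650,150). The board is visible through them and no pin is in them yet. I'll lower slightly and feel my way in.

>>> play_rows(
  offset=[
    [-2,1,-2],
    [-2,0,0],
    [-2,0,0],
  ],
  turn=[-0.002,0,0],
)

```text
clock: 12.8
position: [614.5, 160.8, 213.6]
ee_rot: [0.729, -0.685, 0.002, 0.002]
contact_force: [0.4, 0.6, -3.8]
gripper_width: 11.0
```

```bash
python3 st.py
```

```text
12.8 pos [614.55 160.85 213.65] jaw line ang -0.062 z [-2.0e-04 -6.4e-03 -1.0e+00] F [ 0.4  0.6 -3.8] T [ 0.   -0.05 -0.02] w 11.0
  q [0.5129, 0.4149, 0.0076, 0.0059, -1.1668, 1.1176] qd [0.02, -0.035, -0.061, -0.004, 0.022, -0.018] eff [-0.1, -43.0, 20.4, 4.8, -0.1, 0.0]
  stand s,t rel 46.98 0.49 yaw err 0.007 pitch rel -0.0655 Fs,Ft 0.4 0.6
```

>>> play_rows(
  offset=[
    [-2,0,0.5],
    [-2,0,0.5],
  ],
  turn=[0.006,0],
)

```text
clock: 13.0
position: [609.9, 160.9, 214.5]
ee_rot: [0.731, -0.682, 0.002, 0.003]
contact_force: [0.3, -0.7, -4.7]
gripper_width: 11.6
```

```bash
python3 st.py
```

```text
13.0 pos [609.95 160.93 214.52] jaw line ang -0.0688 z [-7.0e-04 -6.6e-03 -1.0e+00] F [ 0.3 -0.7 -4.7] T [ 0.01 -0.07  0.01] w 11.6
  q [0.5167, 0.4071, -0.0024, 0.0058, -1.1651, 1.1206] qd [0.017, -0.041, -0.049, -0.001, 0.007, -0.019] eff [-0.1, -42.6, 20.4, 4.8, -0.1, 0.0]
  stand s,t rel 42.39 0.89 yaw err 0.0002 pitch rel -0.0659 Fs,Ft 0.3 -0.7
```

>>> play_rows(
  offset=[
    [-2,0,0.5],
    [-1,0,0.5],
  ],
  turn=[0,0],
)

```text
clock: 13.2
position: [606.9, 161.1, 215.4]
ee_rot: [0.731, -0.682, 0.002, 0.002]
contact_force: [1.8, 0.4, -8.0]
gripper_width: 11.4
```

```bash
python3 st.py
```

```text
13.2 pos [606.93 161.13 215.43] jaw line ang -0.0693 z [ 5.0e-04 -5.9e-03 -1.0e+00] F [ 1.8  0.4 -8. ] T [ 0.07 -0.9   0.13] w 11.4
  q [0.5194, 0.401, -0.0097, 0.0059, -1.1626, 1.1183] qd [0.006, -0.017, -0.022, 0.001, 0.013, -0.008] eff [0.6, -44.4, 20.7, 4.8, -0.8, -0.1]
  stand s,t rel 39.39 1.3 yaw err -0.0003 pitch rel -0.0647 Fs,Ft 1.9 0.3
```

>>> play_rows(
  offset=[
    [-1,-0.5,-1],
    [-1.5,0,-0.5],
  ],
  turn=[0,0],
)

```text
clock: 13.4
position: [604.2, 160.5, 214.1]
ee_rot: [0.731, -0.682, 0.002, 0.002]
contact_force: [0.0, -0.5, -4.1]
gripper_width: 11.3
```

```bash
python3 st.py
```

```text
13.4 pos [604.18 160.51 214.06] jaw line ang -0.0692 z [ 3.0e-04 -6.1e-03 -1.0e+00] F [ 0.  -0.5 -4.1] T [ 0.02 -0.11  0.01] w 11.3
  q [0.5208, 0.3974, -0.019, 0.0059, -1.1572, 1.1167] qd [0.013, -0.025, -0.048, 0.002, 0.025, -0.015] eff [-0.1, -42.2, 20.4, 4.8, -0.1, 0.0]
  stand s,t rel 36.6 0.87 yaw err -0.0002 pitch rel -0.0649 Fs,Ft 0.0 -0.5
```

>>> play_rows(
  offset=[
    [-1.5,0,0],
    [-1.5,0,0],
  ],
  turn=[0,0],
)

```text
clock: 13.6
position: [602.9, 160.6, 214.6]
ee_rot: [0.731, -0.682, 0.004, 0.0]
contact_force: [4.6, -1.0, -7.9]
gripper_width: 11.4
```

```bash
python3 st.py
```

```text
13.6 pos [602.93 160.62 214.63] jaw line ang -0.0691 z [ 0.0055 -0.0053 -1.    ] F [ 4.6 -1.  -7.9] T [-0.36 -1.76 -0.03] w 11.4
  q [0.5229, 0.3924, -0.0261, 0.008, -1.1502, 1.1137] qd [0.009, -0.023, -0.034, 0.01, 0.036, -0.015] eff [1.3, -43.2, 19.5, 3.9, -1.3, 0.0]
  stand s,t rel 35.37 1.07 yaw err -0.0001 pitch rel -0.0597 Fs,Ft 4.5 -1.3
```

>>> play_rows(
  offset=[
    [-2,0,-0.5],
    [-2,0,-0.5],
    [-2,0,-0.5],
  ],
  turn=[0,0,0],
)

```text
clock: 13.9
position: [601.8, 160.6, 215.1]
ee_rot: [0.731, -0.682, 0.008, -0.005]
contact_force: [5.8, -1.9, -7.3]
gripper_width: 11.5
```

```bash
python3 st.py
```

```text
13.9 pos [601.77 160.59 215.14] jaw line ang -0.0693 z [ 0.0185 -0.0038 -0.9998] F [ 5.8 -1.9 -7.3] T [-0.6  -2.2  -0.04] w 11.5
  q [0.5265, 0.3837, -0.0407, 0.0139, -1.1324, 1.1079] qd [0.012, -0.03, -0.048, 0.022, 0.061, -0.02] eff [1.9, -42.6, 18.9, 3.4, -1.6, 0.0]
  stand s,t rel 34.21 1.12 yaw err -0.0003 pitch rel -0.0466 Fs,Ft 5.7 -2.3
```

>>> play_rows(
  offset=[
    [-2,0,-1],
    [-2,0,-1],
    [-2,0,-1],
    [-2,0,-1],
    [-2,0,-1],
  ],
  turn=[0,0,0,0,0],
)

```text
clock: 14.4
position: [600.1, 160.5, 215.9]
ee_rot: [0.731, -0.682, 0.016, -0.014]
contact_force: [5.1, -1.9, -5.0]
gripper_width: 11.3
```

```bash
python3 st.py
```

```text
14.4 pos [600.09 160.46 215.88] jaw line ang -0.07 z [ 0.042  -0.0013 -0.9991] F [ 5.1 -1.9 -5. ] T [-0.6  -1.84 -0.09] w 11.3
  q [0.5325, 0.3689, -0.0662, 0.0252, -1.1003, 1.0973] qd [0.015, -0.03, -0.05, 0.026, 0.064, -0.021] eff [1.7, -41.0, 18.6, 3.3, -1.3, 0.1]
  stand s,t rel 32.52 1.11 yaw err -0.001 pitch rel -0.023 Fs,Ft 5.0 -2.2
```

>>> play_rows(
  offset=[
    [-2,0,-1],
    [-2,0,-1],
    [-2,0,-1],
    [-2,0,-1],
    [-2,0,-1],
  ],
  turn=[0,0,0,0,0],
)

```text
clock: 14.9
position: [599.1, 160.5, 216.6]
ee_rot: [0.731, -0.681, 0.024, -0.023]
contact_force: [7.9, -1.2, -4.9]
gripper_width: 11.2
```

Run:
```python
exec(open("st.py").read())
a=.069;n=np.array([np.cos(a),np.sin(a)]);t=np.array([-np.sin(a),np.cos(a)])
im,w=cloud("side");cv2.imwrite("pics/side6.png",im[...,::-1])
P=w.reshape(-1,3);P=P[np.isfinite(P).all(1)];Q=np.c_[P[:,:2]@n-577.2,P[:,:2]@t-117.6,P[:,2]]
S=Q[(Q[:,0]>-20)&(Q[:,0]<15)&(abs(Q[:,1])<78)&(Q[:,2]>211)&(Q[:,2]<228)]
print("plate above board: n",len(S),np.percentile(S,[5,50,95],axis=0).round(1).tolist(),np.polyfit(S[:,1],S[:,0],1).round(4))
v=im[...,::-1];o=[cv2.resize(v[150:270,265:365],(400,480),interpolation=3)]
im,w=cloud("wrist");o.append(cv2.resize(im[300:400,170:470,::-1],(400,480)));cv2.imwrite("pics/d.png",np.hstack(o))
```

```text
14.9 pos [599.12 160.45 216.59] jaw line ang -0.0705 z [ 0.0666  0.0014 -0.9978] F [ 7.9 -1.2 -4.9] T [-0.63 -1.93 -0.07] w 11.2
  q [0.5385, 0.355, -0.0914, 0.0377, -1.0669, 1.0857] qd [0.009, -0.026, -0.048, 0.026, 0.068, -0.025] eff [2.0, -40.8, 18.3, 3.2, -1.4, 0.1]
  stand s,t rel 31.56 1.16 yaw err -0.0015 pitch rel 0.0017 Fs,Ft 7.8 -1.7
plate above board: n 244 [[-3.1, -74.6, 212.3], [-1.4, -5.5, 221.9], [10.0, 65.5, 226.0]] [0.0004 0.1317]
```

View pics/d.png

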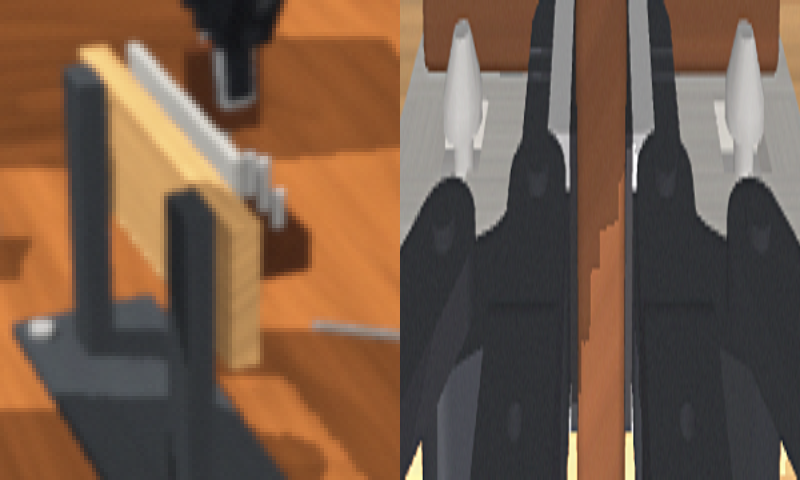

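Both pin heads stand in front of the plate, at about (462,80) and (745,80) in the mosaic, and the plate is flat on the board. Now I'll lower it gently.

>>> play_rows(
  offset=[
    [-0.5,0,-2],
    [-0.5,0,-2],
    [-0.5,0,-2],
  ],
  turn=[0,0,0],
)

```text
clock: 15.3
position: [599.2, 160.8, 213.0]
ee_rot: [0.731, -0.681, 0.025, -0.026]
contact_force: [2.7, -0.3, -2.0]
gripper_width: 11.0
```

```bash
python3 st.py
```

```text
15.3 pos [599.18 160.83 213.04] jaw line ang -0.0701 z [ 0.0719  0.0032 -0.9974] F [ 2.7 -0.3 -2. ] T [-0.03 -0.82 -0.13] w 11.0
  q [0.5395, 0.3552, -0.1013, 0.0394, -1.0512, 1.0829] qd [0.005, 0.003, -0.035, 0.005, 0.053, -0.009] eff [0.7, -38.8, 18.0, 3.8, -0.7, 0.1]
  stand s,t rel 31.65 1.54 yaw err -0.0011 pitch rel 0.0072 Fs,Ft 2.7 -0.5
```

>>> play_rows(
  offset=[
    [-0.5,0,-2],
    [-0.5,0,-2],
  ],
  turn=[0,0],
)

```text
clock: 15.5
position: [599.2, 161.4, 210.2]
ee_rot: [0.731, -0.681, 0.026, -0.027]
contact_force: [4.0, -0.2, -1.7]
gripper_width: 11.6
```

```bash
python3 st.py
```

```text
15.5 pos [599.17 161.37 210.17] jaw line ang -0.0705 z [ 0.0755  0.0046 -0.9971] F [ 4.  -0.2 -1.7] T [ 0.   -1.01 -0.14] w 11.6
  q [0.5407, 0.3558, -0.1086, 0.0406, -1.0396, 1.0812] qd [0.005, 0.004, -0.037, 0.006, 0.059, -0.009] eff [0.8, -38.7, 17.6, 3.7, -0.9, 0.1]
  stand s,t rel 31.67 2.08 yaw err -0.0015 pitch rel 0.0108 Fs,Ft 4.0 -0.5
```

>>> play_rows(
  offset=[
    [-0.5,0,-2],
    [-0.5,0,-2],
  ],
  turn=[0,0],
)

```text
clock: 15.7
position: [599.3, 161.3, 208.4]
ee_rot: [0.731, -0.681, 0.028, -0.029]
contact_force: [2.3, -2.4, 5.3]
gripper_width: 11.7
```

```bash
python3 st.py
```

```text
15.7 pos [599.29 161.26 208.36] jaw line ang -0.0712 z [ 0.0792  0.0042 -0.9968] F [ 2.3 -2.4  5.3] T [-0.72 -0.53 -0.15] w 11.7
  q [0.5416, 0.3556, -0.1149, 0.0435, -1.0306, 1.0795] qd [0.002, -0.001, -0.034, 0.019, 0.042, -0.01] eff [1.7, -34.4, 16.0, 2.6, -0.1, 0.1]
  stand s,t rel 31.78 1.96 yaw err -0.0022 pitch rel 0.0145 Fs,Ft 2.1 -2.5
```

>>> play_rows(
  offset=[
    [0,-1,1],
    [-0.5,-0.7,-1],
  ],
  turn=[0.001,0.001],
)

```text
clock: 15.9
position: [599.3, 160.4, 208.0]
ee_rot: [0.732, -0.68, 0.027, -0.03]
contact_force: [5.2, 0.2, -0.1]
gripper_width: 11.6
```

```bash
python3 st.py
```

```text
15.9 pos [599.27 160.44 207.97] jaw line ang -0.0728 z [ 0.081   0.0067 -0.9967] F [ 5.2  0.2 -0.1] T [ 0.09 -1.3  -0.21] w 11.6
  q [0.5397, 0.3544, -0.1173, 0.0419, -1.0265, 1.0835] qd [-0.007, -0.002, -0.029, -0.002, 0.048, 0.013] eff [0.9, -37.4, 16.1, 3.3, -1.2, 0.3]
  stand s,t rel 31.7 1.14 yaw err -0.0038 pitch rel 0.0164 Fs,Ft 5.2 -0.2
```

>>> play_rows(
  offset=[
    [-0.5,0,-1.5],
    [-0.5,0,-1.5],
  ],
  turn=[0,0],
)

```text
clock: 16.1
position: [599.3, 160.2, 205.8]
ee_rot: [0.732, -0.68, 0.028, -0.031]
contact_force: [4.6, -0.8, -0.2]
gripper_width: 11.2
```

```bash
python3 st.py
```

```text
16.1 pos [599.31 160.16 205.79] jaw line ang -0.0727 z [ 0.0837  0.0067 -0.9965] F [ 4.6 -0.8 -0.2] T [-0.13 -1.25 -0.23] w 11.2
  q [0.54, 0.3548, -0.1233, 0.0438, -1.0177, 1.0818] qd [0.001, 0.002, -0.029, 0.006, 0.046, -0.009] eff [1.3, -37.6, 16.5, 3.3, -1.1, 0.2]
  stand s,t rel 31.72 0.86 yaw err -0.0037 pitch rel 0.0191 Fs,Ft 4.6 -1.1
```

>>> play_rows(
  offset=[
    [0,0,-2],
    [0,0,-2],
  ],
  turn=[-0.002,0],
)

```text
clock: 16.3
position: [599.4, 160.1, 201.5]
ee_rot: [0.731, -0.681, 0.028, -0.031]
contact_force: [4.5, 0.3, -1.4]
gripper_width: 11.2
```

```bash
python3 st.py
```

```text
16.3 pos [599.42 160.11 201.52] jaw line ang -0.0706 z [ 0.084   0.0068 -0.9964] F [ 4.5  0.3 -1.4] T [ 0.1  -1.14 -0.15] w 11.2
  q [0.5399, 0.3582, -0.1296, 0.0442, -1.0077, 1.0793] qd [0.0, 0.018, -0.034, 0.0, 0.049, -0.002] eff [0.8, -38.3, 16.8, 3.5, -1.0, 0.1]
  stand s,t rel 31.83 0.8 yaw err -0.0016 pitch rel 0.0195 Fs,Ft 4.5 0.0
```

>>> play_rows(
  offset=[
    [0,0,-2],
    [0,0,-2],
  ],
  turn=[0,0],
)

```text
clock: 16.5
position: [599.7, 160.3, 199.4]
ee_rot: [0.731, -0.681, 0.029, -0.031]
contact_force: [-1.5, 0.8, 12.3]
gripper_width: 11.4
```

```bash
python3 st.py
```

```text
16.5 pos [599.67 160.25 199.37] jaw line ang -0.0719 z [ 0.0852  0.0061 -0.9963] F [-1.5  0.8 12.3] T [ 0.15  0.75 -0.13] w 11.4
  q [0.5404, 0.36, -0.1334, 0.0459, -1.0016, 1.079] qd [0.004, -0.0, -0.011, 0.012, 0.018, -0.003] eff [-0.6, -30.2, 13.9, 2.7, 0.5, 0.2]
  stand s,t rel 32.09 0.92 yaw err -0.0029 pitch rel 0.0207 Fs,Ft -1.4 0.9
```

>>> play_rows(
  offset=[
    [0,0,-0.7],
    [0,0,-0.7],
  ],
  turn=[0,0],
)

```text
clock: 16.7
position: [599.5, 160.2, 199.7]
ee_rot: [0.732, -0.68, 0.03, -0.031]
contact_force: [3.1, -0.3, 1.9]
gripper_width: 11.0
```

Run:
```python
exec(open("st.py").read())
im,w=cloud("wrist");v=im[...,::-1]
o=[cv2.resize(v[260:420,160:480],(400,400))]
im,w=cloud("side");o.append(cv2.resize(im[150:270,265:365,::-1],(400,400),interpolation=3));cv2.imwrite("pics/e.png",np.hstack(o))
```

```text
16.7 pos [599.51 160.24 199.67] jaw line ang -0.0723 z [ 0.086   0.0057 -0.9963] F [ 3.1 -0.3  1.9] T [-0.17 -0.68 -0.22] w 11.0
  q [0.5409, 0.3592, -0.1342, 0.0468, -1.0012, 1.0785] qd [0.003, -0.002, -0.006, 0.006, 0.004, -0.002] eff [0.7, -35.9, 16.0, 3.1, -0.5, 0.2]
  stand s,t rel 31.93 0.93 yaw err -0.0033 pitch rel 0.0214 Fs,Ft 3.1 -0.5
```

View pics/e.png

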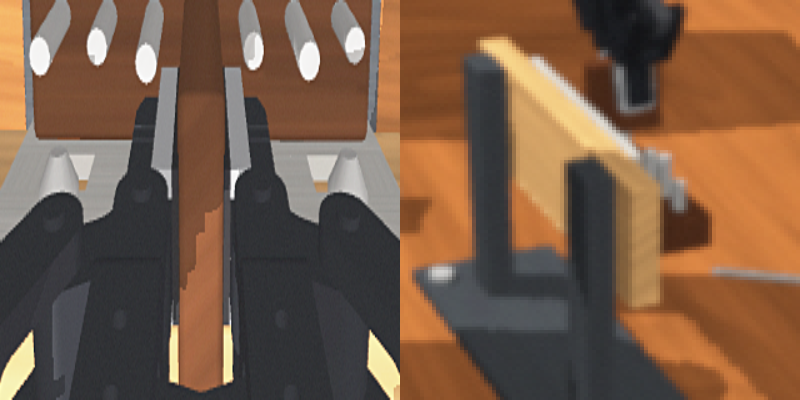

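Hanging: the heads sit above the entrances in the slots, at about (60,160) and (348,160), the TCP height puts the holder at 120 mm, and the pins carry its weight. Letting go now.

>>> play_rows(
  offset=[
    [0,0,-0.5],
    [0,0,-0.5],
    [0,0,0],
    [0,0,0],
  ],
  turn=[0,0,0,0],
  grip=0,
)

```text
clock: 17.2
position: [594.8, 158.9, 194.4]
ee_rot: [0.732, -0.681, 0.026, -0.026]
contact_force: [-0.8, 0.1, 0.3]
gripper_width: 42.6
```

>>> play_rows(
  offset=[
    [0,0,10],
    [0,0,20],
    [0,0,30],
    [0,0,40],
    [0,0,40],
    [10,0,40],
    [0,0,0],
    [0,0,0],
  ],
  turn=[0,0,0,0,0,0,0,0],
)

```text
clock: 18.0
position: [601.3, 156.9, 383.9]
ee_rot: [0.732, -0.681, 0.026, -0.024]
contact_force: [0.2, 0.2, -1.8]
gripper_width: 42.8
```

Run:
```python
exec(open("st.py").read())
a=.069;n=np.array([np.cos(a),np.sin(a)]);t=np.array([-np.sin(a),np.cos(a)])
o=[]
for c in("wrist","side","top"):
    im,w=cloud(c)
    if c!="top":o.append(cv2.resize(im[...,::-1] if c=="wrist" else im[150:270,265:365,::-1],(400,400)))
    P=w.reshape(-1,3);P=P[np.isfinite(P).all(1)];Q=np.c_[P[:,:2]@n-577.2,P[:,:2]@t-117.6,P[:,2]]
    T=Q[(Q[:,0]>-3)&(Q[:,0]<9)&(abs(Q[:,1])<85)&(abs(Q[:,1])>15)&(Q[:,2]>201)&(Q[:,2]<209)]
    F=Q[(Q[:,0]>5)&(Q[:,0]<60)&(abs(Q[:,1])<15)&(Q[:,2]>225)&(Q[:,2]<240)]
    B=Q[(Q[:,0]>8)&(Q[:,0]<50)&(abs(Q[:,1])<78)&(Q[:,2]>138)&(Q[:,2]<152)]
    if len(B)>50 and len(F):
        A=np.c_[B[:,:2],np.ones(len(B))];k=np.linalg.lstsq(A,B[:,2],rcond=None)[0];print(c,"blocktop slope",k.round(3),"fin z",np.median(F[:,2]),"fin s",np.percentile(F[:,0],[2,98]),"platetop z",np.median(T[:,2]))
cv2.imwrite("pics/f.png",np.hstack(o))
```

```text
18.0 pos [601.32 156.87 383.94] jaw line ang -0.0726 z [ 6.990e-02 -1.000e-04 -9.976e-01] F [ 0.2  0.2 -1.8] T [0.04 0.14 0.03] w 42.8
  q [0.5328, 0.2844, 0.2189, 0.0359, -1.4452, 1.1073] qd [-0.003, -0.021, 0.072, 0.029, -0.014, 0.002] eff [-0.1, -37.5, 21.5, 4.8, 0.1, 0.0]
  stand s,t rel 33.51 -2.56 yaw err -0.0036 pitch rel 0.0049 Fs,Ft 0.2 0.2
wrist blocktop slope [-5.00000e-03 -1.00000e-03  1.46421e+02] fin z 235.02516286857468 fin s [ 9.90496873 51.86637346] platetop z 205.40685987421588
side blocktop slope [-2.40000e-02  1.67000e-01  1.57313e+02] fin z 233.51874275443527 fin s [ 6.14796847 47.22675039] platetop z 206.91409120017212
top blocktop slope [-1.10000e-02 -0.00000e+00  1.44666e+02] fin z 233.044296987876 fin s [ 8.33645972 49.92493553] platetop z 203.62646646712267
```

View pics/f.png

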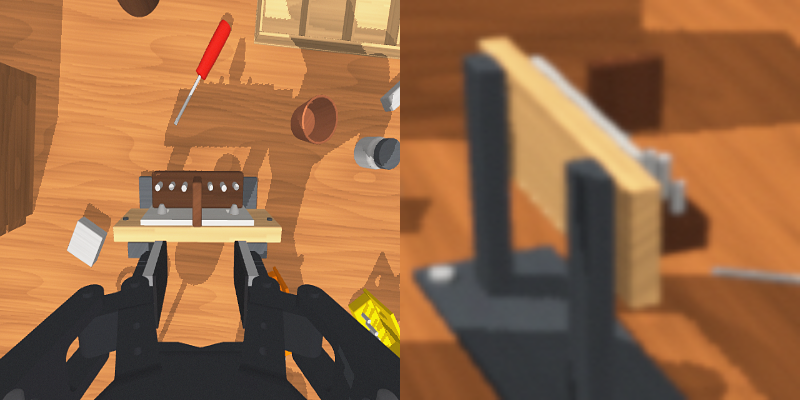

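The holder hangs level on both pins, with both heads in front of the plate at about (162,210) and (235,210) in the mosaic. The gripper is well clear, so I'm handing in.

```bash
python3 -c "
from h import *
print(arm.job_done())"
```

```text
the job is handed in; nothing more can be done
None
```

The punch holder is hanging on both pins and the job is handed in at about 18 s of the 72 s allowed; no verdict was reported.

**What I did**
- I gripped the aluminium and dark-wood holder by its fin. The orange and yellow look-alikes were left alone.
- I set it down once and regripped it, because the tool had been slowly tilting.
- I carried it round to the front of the board and fed both keyholes over the pin heads. Light pressing (up to about 8 N at the wrist) turned the plate flat against the board.
- While lowering, the slots caught on the pin necks, so I shifted about 1 mm sideways. It then came to rest on the pins at 120 mm, still in the grip, and I let go and rose clear.

**Last checks**
- **Height:** the fin top is at 233–235 mm and the plate top at 204–207 mm. Hung correctly they should be 235 and 205, so this agrees within camera error.
- **Level:** the wrist camera gives 0.005 rad of slope and the top camera 0.011. The side camera's fit disagreed (0.167 rad), but it sees little of the block top behind the board, so I discounted it.
- **Contact and bystanders:** the highest wrist reading against the stand was about 12 N, or roughly 17 N with the holder's weight. The bystanders in the last pictures looked untouched, but I did not measure their positions.

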